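Fit a twist-lock wire fork to the harness board

TASK

The wire-harness board is short of one wire fork: its one bare tile has a slot and no post. Take the loose fork post from the storage rack, pass its T-bar down through that slot, press it down against the spring and turn it a quarter turn, either way, so that it locks and springs back up firmly held, standing like the two forks already fitted. Let go of it, and leave the other posts in the rack, the label roll and the phone where they are.

Things in the scene. Friction and masses are not known exactly. Their poses are not given: they have to be found in the camera images.
- fork_center (a point): Loose fork post, white nylon, 121 mm tall, about 0.18 kg, hanging upright in the rack. Point: centre of its yoke, a block 76 (x) by 22 (y) by 26 mm (z); x along the line of its two prongs, z up. Prongs rise from the yoke's ends to 33 mm above the point. Below, a stem 24 (x) by 22 mm (y), flush with the yoke's y faces, runs down to the collar, whose top is 53 mm below the point.
- fork_collar (a point): Centre of the underside of the fork's collar (disc 64 mm across, 6 mm thick), on the post's axis 59 mm below fork_center; same axes. Below it a 22 mm round shank reaches 28.5 mm down, tip bevelled, and carries the T-bar: a round steel bar 12 mm thick, 52 mm long over its rounded ends, along x (under the line of the prongs), its axis 23.5 mm below the point.
- slot (a point): Centre of the slot on the top face of the bare grey tile (110 mm square, 10 mm thick), 45 mm above the bench, z up, room for the T-bar below. y runs along the slot and along the row of tiles. Slot 17 mm wide (x), 58 mm long (y), with a 26 mm square hole at its middle for the shank, right through. Under the tile a groove 17 mm wide, 4 mm deep crosses the slot along x.
- pressure_plate (a joint): Downward travel (m) of the sprung steel plate on the bare tile, 74 by 80 by 4 mm, with the same slot: 0 up (its top 12 mm above point slot), 0.008 down at its stop. Pushes up 5 N at 0, 9 N at 0.008. The collar rests on it. The T-bar clears the tile's underside and can turn once the plate is 0.005 down; after a quarter turn it springs up into the groove, collar 11.5 mm above slot.
- board: Aluminium frame of the harness board, fixed, 137 mm (x) by 360 mm (y), 43 mm high, holding three tiles in a row along y at y = -112, 0 and 112 mm; one is bare, the others carry a fitted fork. Origin: centre of its underside.
- fitted_fork1 (a point): Yoke centre of a fork already fitted and locked on another tile, fixed: same shape as the loose fork and at the height it has when locked (70.5 mm above the tile's top); x along its prongs, parallel to the slot's x.
- fitted_fork2 (a point): Yoke centre of the other fitted fork, fixed; as fitted_fork1.
- rack: Dark steel storage rack, fixed, 320 (x) by 96 (y) by 50 mm high, origin at the centre of its underside. Three places in a row along x, at x = -100, 0 and 100 mm: openings 58 (x) by 27 mm (y) through its top, in which posts hang by their collars, T-bars along x.
- pin_post_center (a point): Loose plain pin post in the rack, to be left there: round stem 22 mm across, round head 32 mm across, same collar and T-bar as the fork. Point on its axis, 44 mm above its collar's underside, 38 mm below its top.
- elbow_post_center (a point): Loose elbow post in the rack, to be left there: square 22 mm stem with one short arm at the top reaching 39 mm from the axis, same collar and T-bar. Point on its axis, 39 mm above its collar's underside, 33 mm below its top.
- label_roll_center (a point): Roll of white labels standing on the bench, 68 mm across, 50 mm high; its centre. To be left alone.
- phone_center (a point): Black phone lying on the bench, 74 by 155 by 9 mm; its centre. To be left alone.
Things that resemble listed ones, but are neither listed nor needed, are in the scene too. Leave any green or red look-alike of the part that bears fork_center alone.

How it is judged:
By the outcome, as a careful person would: the job done as asked, in the order asked, and still so for the second after the job is handed in, with the robot touching nothing.
It also fails if it takes over 48 s, if anything falls off the work surface, if the arm or the gripper's body presses on something with over 40 N, if the wrist force passes 120 N, or if a joint passes its speed limit or range.

ROBOT

A 7-joint arm with a two-finger parallel gripper is mounted at the origin on the work surface. World frame = base frame: x ahead of the robot, y to its left, z up, the work surface at z = 0. Lengths are in m, angles in degrees, forces in N, time in s.
With the tool pointing down it reaches from about 0.35 to 0.775 m from the base axis. Payload 3.1 kg.
Tool frame: the origin (TCP) lies on the centre line of the jaws, within the pads' length; the fingertips stand 17 mm ahead of it and the grasp point (between the pads) lies 2 mm behind it (robot.tip_reach is the distance from the TCP to the fingertips, in m); z points along the fingers, y is the line along which they close (so a half turn about z gives the same grasp; the last joint's range is limited). The gripper opens to 85 mm and grips with 20 to 120 N. Pads are 22 mm wide; open, the fingers measure 114 mm over their backs; the gripper's body (76 mm by 85 mm) begins 54 mm behind the grasp point. The pads swing forward as they close: fully open they stand 13 mm farther back than shut.
Start: joints at [-66.159, 17.813, 0.802, 86.603, -0.252, 75.585, -1.558], TCP at [0.243, 0.493, 0.221] pointing down, gripper open.
Joint ranges: [-154.91, 154.91], [-16.99, 109.72], [-72.82, 74.43], [7.12, 147.25], [-82.49, 262.49], [11.32, 116.49], [-174.64, 174.64]. Speed limits (degrees/s): [159.86, 159.86, 180, 180, 180, 180, 180].

INTERFACE

Orientations are given as [roll, pitch, yaw] about the fixed x, y, z axes, in that order (R = Rz(yaw) Ry(pitch) Rx(roll)).
In Python, from station import robot, fingers, vision, workorder, recognise gives the robot as it stands. Calls block until the motion is done:
- robot.move_to(position, orientation): joint-space move of the TCP to a pose.
- robot.line_to(position, orientation=None, velocity=0.15, f_stop=None): straight line of the TCP; orientation=None keeps the orientation; velocity is the mean speed in m/s. With f_stop (N) it stops when the force on the tool has changed by that much, and returns True; else False.
- robot.move_j(angles): joint-space move.
- fingers.gripper_to(opening, force=None): opening from 0.0 (shut) to 1.0 (fully open); force is the grip in N (None keeps the last); returns when the fingers have stopped.
- robot.pause(seconds).
- robot.inverse_kinematics(position, orientation): joint angles nearest the present ones, or None.
- vision.grab_frame(name): name is "scene" or "side" or "wrist"; returns the picture (420x560x3 uint8, red, green, blue); there is no depth.
- vision.calibration(name): a dict with "mtx" (3x3 intrinsics, pixels), "k1" (the pictures are not rectified: a ray, as slopes to the right and down, at radius r is drawn at 1 + k1 r^2 times it, then the intrinsics apply), "extrinsics" (4x4, takes a point from world to camera coordinates); the wrist camera has in their place "T_tool_cam" (4x4, takes a point from camera to tool coordinates, whose origin is the TCP and whose axes are the flange's). Camera axes: x right, y up, looking along -z (the intrinsics and any distortion apply to the point x, -y, -z); pixel columns grow to the right and rows downward; lengths in m; the calibration is good to about 2 mm. A picture is of the moment at which its call begins: read the wrist's pose just before it. calibration takes no time and is no camera call.
A pose or a line that the arm cannot do raises robot.PlanningError and nothing moves.
- workorder.close_job(): hands the job in; it is judged then, once.
Trained networks look in the newest picture that a camera, given by its name, has taken for a name from the list of things; names that differ only in an ending like _2 or _b are one class to them, and where a whole thing is asked for, a point or a joint stands for the part that bears it (a point fixed in the world has none). Each returns a list of dicts, best first, with "p" (0 to 1); they miss things now and then, are a little off and sometimes report something else, mostly with a low value. They report only what shows in the picture. A call takes as long as a camera call. They do not tell look-alikes from the thing itself.
- recognise(label, camera): "rect" ([centre column, centre row, width, height] in pixels, round what is visible of it).
Readings, each from a call of its own:
- robot.current_time_s(): time.
- robot.current_joint_positions(): joint angles.
- robot.current_dq(): joint speeds.
- robot.current_joint_torque(): joint torques, N m.
- robot.current_tool_pos(): TCP position.
- robot.current_eef_rot(): TCP orientation.
- robot.current_contact_force(): force on the tool from outside, world axes, zero at the start.
- robot.current_torque(): the same for the moment, N m.
- robot.current_finger_gap(): opening from 0.0 (shut) to 1.0 (fully open).
- robot.current_gripper_force(): force on a finger pad.
Only numpy, scipy, OpenCV 4.12 (cv2) and the standard library are available. Lean on these libraries where they do the work, as an engineer would, in place of code of your own. Each camera call takes 0.05 s, during which the arm holds its last target. There are 200 camera calls.

## Working session

There is one attempt and no reset: what is moved stays moved. The work goes in short steps, each a Python script; the robot and the scene stay as the last script left them, time stands still between calls to the robot, and variables do not carry over. Pictures are saved under pics/ and viewed, at most 10 in all, crops included, and the job is handed in when it is done.

```bash
mkdir -p pics; ls; cat > h.py <<'E'
import numpy as np, cv2
from station import robot, fingers, vision, workorder, recognise
from scipy.spatial.transform import Rotation as R
def save(n,f,img=None):
    img=vision.grab_frame(n) if img is None else img
    cv2.imwrite('pics/'+f,img[:,:,::-1]); return img
def cam(n,T=None):
    c=vision.calibration(n)
    if 'extrinsics' in c: E=np.array(c['extrinsics'])
    else:
        E=np.linalg.inv(T@np.array(c['T_tool_cam']))
    return np.array(c['mtx']),c['k1'],E
def tool():
    T=np.eye(4);T[:3,3]=robot.current_tool_pos();T[:3,:3]=R.from_euler('xyz',robot.current_eef_rot(),degrees=True).as_matrix();return T
def ray(C,px):
    K,k,E=C
    u=cv2.undistortPoints(np.array([[px]],float),K,np.array([k,0,0,0.]))[0,0]
    d=E[:3,:3].T@np.array([u[0],-u[1],-1]);o=-E[:3,:3].T@E[:3,3];return o,d/np.linalg.norm(d)
def onz(C,px,z):
    o,d=ray(C,px);return o+d*(z-o[2])/d[2]
def proj(C,P):
    K,k,E=C;p=E[:3,:3]@np.asarray(P,float)+E[:3,3]
    s=np.array([p[0],-p[1]])/-p[2];s=s*(1+k*(s@s));return K[:2,:2]@s+K[:2,2]
def tri(*obs):
    A=0;b=0;rs=[ray(C,p) for C,p in obs]
    for o,d in rs:
        M=np.eye(3)-np.outer(d,d);A=A+M;b=b+M@o
    X=np.linalg.solve(A,b);return X,[round(1e3*np.linalg.norm((np.eye(3)-np.outer(d,d))@(X-o)),1) for o,d in rs]
E
python3 - <<'E'
from h import *
ims=[]
for n in ['scene','side','wrist']:
    im=save(n,n+'.png')
    for l in ['fork_center','slot','pressure_plate','fitted_fork1','rack','board','pin_post_center','elbow_post_center']:
        try: print(n,l,[(np.round(d['rect']).tolist(),round(d['p'],2)) for d in recognise(l,n)])
        except Exception as e: print(n,l,e)
for n in ['scene','side']: print(np.round(-cam(n)[2][:3,:3].T@cam(n)[2][:3,3],3))
E
```

```text
pics
scene fork_center [([334.0, 268.0, 30.0, 44.0], 0.84), ([313.0, 184.0, 31.0, 36.0], 0.77), ([398.0, 207.0, 39.0, 45.0], 0.65), ([329.0, 220.0, 34.0, 37.0], 0.56)]
scene slot [([160.0, 271.0, 56.0, 55.0], 0.96), ([153.0, 196.0, 33.0, 28.0], 0.68), ([420.0, 252.0, 34.0, 30.0], 0.22)]
scene pressure_plate [([159.0, 264.0, 40.0, 38.0], 0.58)]
scene fitted_fork1 [([207.0, 250.0, 52.0, 62.0], 0.73), ([256.0, 241.0, 53.0, 64.0], 0.7)]
scene rack [([396.0, 228.0, 107.0, 121.0], 0.82)]
scene board [([209.0, 264.0, 164.0, 94.0], 0.96)]
scene pin_post_center [([371.0, 180.0, 27.0, 31.0], 0.82)]
scene elbow_post_center [([422.0, 249.0, 34.0, 28.0], 0.67)]
side fork_center [([300.0, 155.0, 23.0, 49.0], 0.92), ([261.0, 176.0, 31.0, 43.0], 0.65), ([231.0, 198.0, 23.0, 45.0], 0.65), ([224.0, 136.0, 29.0, 35.0], 0.58), ([317.0, 210.0, 64.0, 63.0], 0.42)]
side slot [([398.0, 274.0, 71.0, 63.0], 0.76)]
side pressure_plate [([398.0, 269.0, 52.0, 41.0], 0.61)]
side fitted_fork1 [([355.0, 237.0, 66.0, 71.0], 0.78), ([318.0, 211.0, 65.0, 64.0], 0.56)]
side rack [([224.0, 160.0, 99.0, 84.0], 0.7)]
side board [([362.0, 255.0, 166.0, 132.0], 0.73)]
side pin_post_center []
side elbow_post_center [([250.0, 120.0, 16.0, 35.0], 0.72)]
wrist fork_center [([100.0, 416.0, 24.0, 7.0], 0.43)]
wrist slot []
wrist pressure_plate []
wrist fitted_fork1 []
wrist rack [([194.0, 368.0, 58.0, 69.0], 0.68)]
wrist board []
wrist pin_post_center [([199.0, 403.0, 32.0, 18.0], 0.61)]
wrist elbow_post_center []
[ 0.994 -0.073  0.9  ]
[ 0.075 -0.461  0.799]
```

View pics/scene.png

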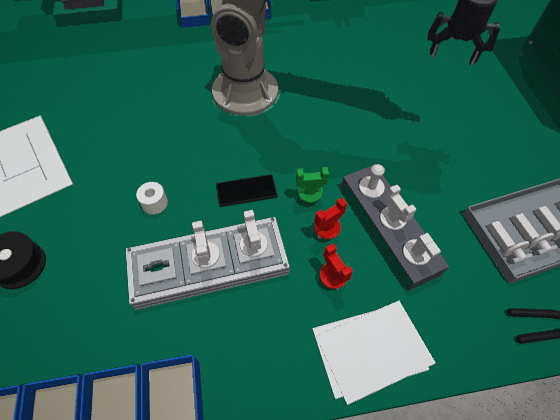

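View pics/side.png

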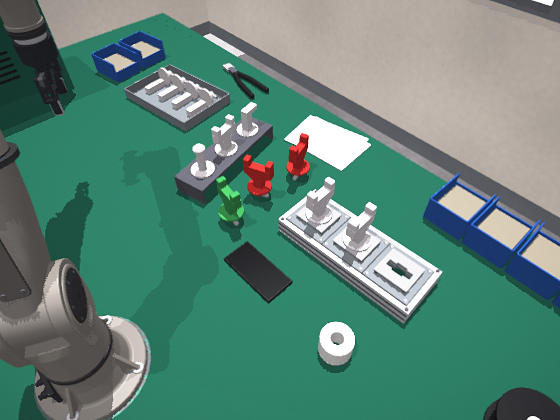

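```bash
python3 - <<'E'
from h import *
S,D=cam('scene'),cam('side')
print('fork',tri((S,(398,207)),(D,(224,136))))
print('plate',tri((S,(159,265)),(D,(398,269))))
print('ff a',tri((S,(207,250)),(D,(355,237)))); print('ff b',tri((S,(256,241)),(D,(318,211))))
for p in [(371,185),(396,215),(422,256)]: print('collar scene',onz(S,p,.055))
print('T',np.round(vision.calibration('wrist')['T_tool_cam'],3),vision.calibration('wrist')['mtx'])
a=cv2.imread('pics/scene.png')[150:290,290:450];b=cv2.imread('pics/side.png')[90:230,170:330]
cv2.imwrite('pics/c1.png',np.hstack([cv2.resize(i,(400,350),interpolation=cv2.INTER_CUBIC) for i in (a,b)]))
E
```

```text
fork (array([0.55078818, 0.29240685, 0.09750982]), [np.float64(0.8), np.float64(0.8)])
plate (array([ 0.58292633, -0.27003231,  0.05262698]), [np.float64(1.9), np.float64(1.9)])
ff a (array([ 0.57101137, -0.1581759 ,  0.06712296]), [np.float64(1.3), np.float64(1.3)])
ff b (array([ 0.56664624, -0.04640976,  0.06485982]), [np.float64(2.4), np.float64(2.4)])
collar scene [0.45224284 0.26613722 0.055     ]
collar scene [0.5478235  0.30049406 0.055     ]
collar scene [0.66257324 0.32444486 0.055     ]
T [[ 0.001  0.945  0.327  0.085]
 [ 1.    -0.    -0.001  0.   ]
 [-0.001  0.327 -0.945 -0.152]
 [ 0.     0.     0.     1.   ]] [[355.60941075   0.         281.32722477]
 [  0.         355.60941075 213.20462008]
 [  0.           0.           1.        ]]
```

View pics/c1.png

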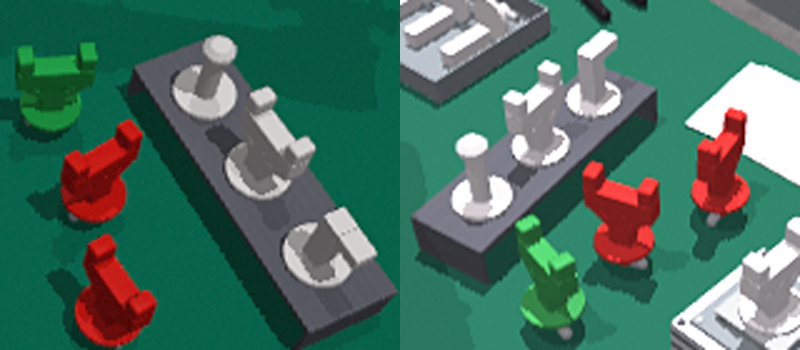

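```bash
python3 - <<'E'
from h import *
import pickle
def ik(p,y):
    j=robot.inverse_kinematics(p,[180,0,y]); return None if j is None else np.round(j).tolist()
for y in (16,-164): print('pick',y,ik([.55,.3,.12],y))
for y in (94,-86,4,-176): print('slot',y,ik([.583,-.27,.12],y))
out=[]
def view(p,y,f):
    robot.move_to(p,[180,0,y]); T=tool(); im=save('wrist',f)
    r={l:recognise(l,'wrist') for l in (['fork_center'] if 'f' in f[:1] else ['slot','pressure_plate'])}
    print(f,np.round(T[:3,3],4),robot.current_eef_rot(),r); out.append((f,T)); pickle.dump(out,open('views.pkl','wb'))
try:
    view([.55,.30,.24],16,'f1.png'); view([.49,.27,.24],16,'f2.png')
    view([.56,-.27,.18],4,'s1.png'); view([.50,-.26,.18],4,'s2.png')
except Exception as e: print(repr(e))
print(robot.current_time_s(), np.round(robot.current_joint_positions()))
cv2.imwrite('pics/m1.png',np.hstack([cv2.resize(cv2.imread('pics/'+f),(400,300),interpolation=cv2.INTER_AREA) for f in('f1.png','f2.png')]))
E
```

```text
pick 16 [-50.0, 33.0, 31.0, 83.0, -17.0, 69.0, -91.0]
pick -164 [-33.0, 31.0, 4.0, 82.0, -2.0, 67.0, 78.0]
slot 94 [-11.0, 45.0, 62.0, 81.0, -40.0, 78.0, 56.0]
slot -86 [-12.0, 46.0, 64.0, 81.0, -42.0, 79.0, -123.0]
slot 4 [-12.0, 46.0, 64.0, 81.0, -41.0, 78.0, -33.0]
slot -176 [-4.0, 38.0, 45.0, 81.0, -27.0, 72.0, 137.0]
f1.png [0.5491 0.3014 0.2397] [-1.79936157e+02  4.38206082e-02  1.61876058e+01] {'fork_center': [{'rect': [291.9, 203.6, 66.0, 110.4], 'p': 0.81}, {'rect': [507.3, 130.8, 100.0, 98.1], 'p': 0.81}, {'rect': [451.1, 240.9, 102.5, 79.9], 'p': 0.77}, {'rect': [403.0, 317.7, 53.6, 60.4], 'p': 0.76}]}
f2.png [0.4888 0.2708 0.2406] [-1.79963608e+02 -6.30224615e-02  1.60956480e+01] {'fork_center': [{'rect': [503.1, 46.9, 101.3, 93.7], 'p': 0.96}, {'rect': [418.9, 281.6, 95.1, 93.9], 'p': 0.77}, {'rect': [447.5, 175.9, 117.4, 73.9], 'p': 0.73}, {'rect': [278.0, 117.2, 66.8, 114.8], 'p': 0.66}]}
s1.png [ 0.5611 -0.2683  0.1798] [-1.79961796e+02 -1.81242024e-02  4.13658617e+00] {'slot': [{'rect': [293.2, 169.2, 145.5, 135.0], 'p': 0.95}], 'pressure_plate': [{'rect': [293.5, 171.4, 100.8, 93.5], 'p': 0.61}]}
s2.png [ 0.4993 -0.2594  0.1804] [ 1.79987204e+02 -5.25058525e-02  4.12664823e+00] {'slot': [{'rect': [310.4, 92.7, 153.0, 148.8], 'p': 0.89}], 'pressure_plate': [{'rect': [311.2, 91.2, 113.3, 102.4], 'p': 0.67}]}
5.975 [-18.  34.  68.  90. -32.  78. -33.]
```

```bash
python3 - <<'E'
import cv2,numpy as np
g=lambda f,x,y:cv2.resize(cv2.imread('pics/'+f)[y:y+150,x:x+200],(400,300),interpolation=cv2.INTER_CUBIC)
cv2.imwrite('pics/m1.png',np.vstack([np.hstack([g('f1.png',190,130),g('f2.png',180,50)]),np.hstack([g('s1.png',190,95),g('s2.png',210,15)])]))
E
```

```text
(no output)
```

View pics/m1.png

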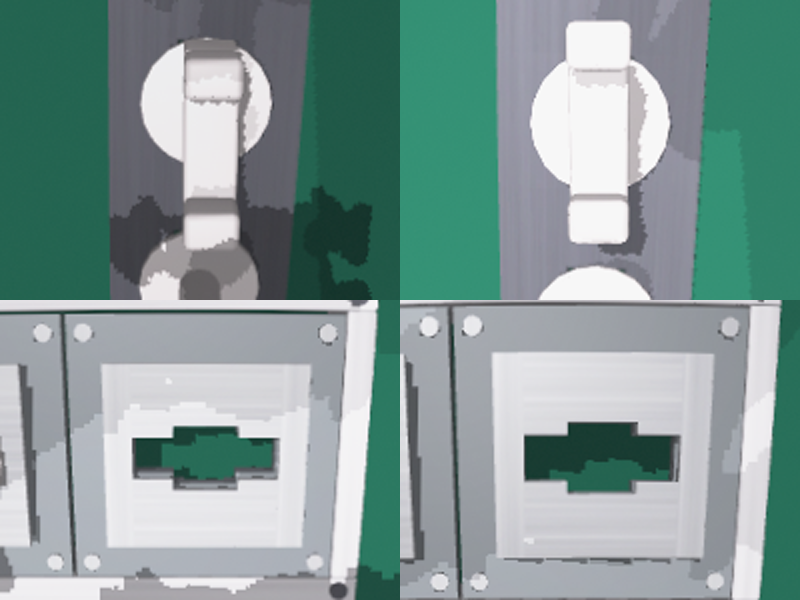

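```bash
cat > fit.py <<'E'
from h import *
import pickle
from scipy.optimize import least_squares
V={f:cam('wrist',T) for f,T in pickle.load(open('views.pkl','rb'))}
def fit(obs,x0):
    def w(q,m): c,s=np.cos(q[3]),np.sin(q[3]);return q[:3]+np.array([c*m[0]-s*m[1],s*m[0]+c*m[1],m[2] if len(m)>2 else 0])*1e-3
    f=lambda q:np.concatenate([proj(C,w(q,m))-p for C,m,p in obs])
    r=least_squares(f,x0,x_scale=[.01,.01,.01,.1],loss='soft_l1');e=r.fun.reshape(-1,2)
    return r.x,np.round(e,1).tolist()
if __name__=='__main__':
    A=lambda f,ox,oy,bx,by,L:[(V[f],m,((x-bx)/2+ox,(y-by)/2+oy)) for m,x,y in L]
    # image right = tool y = world -y' at this yaw; image up = +x
    fo=A('f1.png',190,130,0,0,[((38,11),186,57),((38,-11),243,57),((-38,11),186,248),((-38,-11),238,248)])
    fo+=A('f2.png',180,50,400,0,[((38,11),567,22),((38,-11),630,22),((-38,11),569,243),((-38,-11),628,243)])
    M=[(37,40),(37,-40),(-37,40),(-37,-40),(13,13),(13,-13),(-13,13),(-13,-13),(8.5,29),(8.5,-29),(-8.5,29),(-8.5,-29)]
    s1=[(102,364),(311,364),(107,547),(302,547),(173,427),(238,427),(173,489),(238,489),(133,438),(275,438),(134,479),(273,479)]
    s2=[(492,352),(714,352),(498,557),(703,557),(568,422),(637,422),(568,493),(636,493),(524,436),(680,436),(524,481),(680,481)]
    so=A('s1.png',190,95,0,300,[(m,*p) for m,p in zip(M,s1)])+A('s2.png',210,15,400,300,[(m,*p) for m,p in zip(M,s2)])
    for n,o,x0 in (('fork top',fo,[.55,.3,.142,.28]),('plate top',so,[.583,-.27,.057,.07])):
        q,e=fit(o,x0);print(n,np.round(q[:3],4),np.degrees(q[3]).round(2),e)
        for c in ('scene','side'):print(c,proj(cam(c),q[:3]).round(1))
E
python3 fit.py
```

```text
fork top [0.5513 0.2914 0.1366] 16.13 [[-1.3, -0.1], [0.7, 0.0], [-1.4, -0.0], [0.4, 0.0], [-0.4, 0.2], [0.7, 0.2], [-0.0, -0.2], [0.5, -0.2]]
scene [401.9 198.3]
side [222.6 124.1]
plate top [ 0.5829 -0.2748  0.0563] 4.31 [[-0.4, -0.2], [0.0, -0.3], [0.4, -0.3], [-0.2, -0.4], [-0.3, -0.7], [0.5, -0.7], [-0.1, 0.5], [-0.2, 0.5], [-0.6, -0.4], [2.3, -0.5], [-0.6, 0.1], [2.4, 0.0], [0.2, 0.6], [-0.1, 0.8], [-0.5, 0.5], [0.2, 0.2], [-0.3, -0.1], [0.4, -0.1], [-0.4, 0.4], [-0.0, 0.4], [-0.0, -0.7], [0.3, -0.6], [0.3, 0.4], [-0.7, 0.3]]
scene [155.7 265.1]
side [399.3 269.2]
```

```bash
python3 - <<'E'
from h import *
y=16.13;P=[.5513,.2914]
robot.move_to(P+[.20],[180,0,y])
robot.line_to(P+[.104],velocity=.1,f_stop=10)
fingers.gripper_to(0.0,force=60); print('gap',robot.current_finger_gap(),robot.current_gripper_force(),robot.current_tool_pos())
robot.pause(.2); f0=robot.current_contact_force()
robot.line_to(P+[.24],velocity=.12)
robot.pause(.2); print(f0,robot.current_contact_force(),robot.current_tool_pos(),robot.current_eef_rot(),robot.current_finger_gap())
import pickle; T=tool(); pickle.dump(T,open('held.pkl','wb')); im=save('wrist','held.png'); sc=save('scene','sc2.png')
print(robot.current_time_s())
cv2.imwrite('pics/m2.png',np.hstack([cv2.resize(im,(480,360)),cv2.resize(sc[60:300,300:500],(300,360))]))
E
```

```text
gap 0.235797747174055 61.530407667160034 [0.55164136 0.29103017 0.10436797]
[-0.38208156 -1.09270285  2.97259298] [ 0.48189212 -0.49433207 -1.27685443] [0.5509544  0.29141612 0.23927968] [1.79989919e+02 6.98413131e-02 1.61265411e+01] 0.23251845322736156
11.475
```

View pics/m2.png

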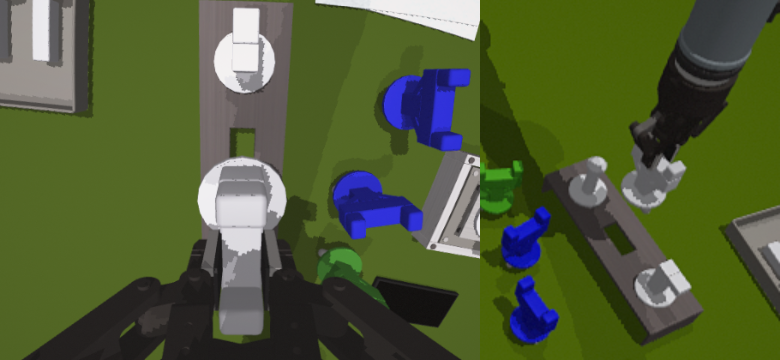

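```bash
python3 - <<'E'
from fit import *
T=pickle.load(open('held.pkl','rb'));C=cam('wrist',T)
g=cv2.cvtColor(cv2.imread('pics/held.png'),cv2.COLOR_BGR2GRAY).astype(int)
print([(r,int(g[r,268:296].mean())) for r in range(182,240,2)]);print([(r,int(g[r,268:296].mean())) for r in range(360,405,2)])
print([(c,int(g[245:258,c].mean())) for c in range(244,262)],[(c,int(g[245:258,c].mean())) for c in range(300,320)])
c0=T[:3,3]+[0,0,.005]
for m in [(38,11,33),(38,-11,33),(-38,11,33),(-38,-11,33),(38,0,33),(-38,0,33)]:
    a=np.radians(16.13);p=c0+np.array([np.cos(a)*m[0]-np.sin(a)*m[1],np.sin(a)*m[0]+np.cos(a)*m[1],m[2]])*1e-3
    print(m,proj(C,p).round(1))
E
```

```text
[(182, 86), (184, 148), (186, 222), (188, 220), (190, 224), (192, 215), (194, 123), (196, 123), (198, 124), (200, 125), (202, 126), (204, 127), (206, 128), (208, 132), (210, 163), (212, 121), (214, 122), (216, 125), (218, 126), (220, 128), (222, 130), (224, 131), (226, 148), (228, 171), (230, 210), (232, 216), (234, 221), (236, 223), (238, 223)]
[(360, 101), (362, 108), (364, 117), (366, 122), (368, 124), (370, 124), (372, 124), (374, 124), (376, 124), (378, 124), (380, 124), (382, 124), (384, 123), (386, 124), (388, 123), (390, 97), (392, 65), (394, 66), (396, 66), (398, 61), (400, 37), (402, 28), (404, 28)]
[(244, 238), (245, 238), (246, 238), (247, 238), (248, 238), (249, 238), (250, 236), (251, 190), (252, 154), (253, 192), (254, 199), (255, 205), (256, 210), (257, 215), (258, 218), (259, 220), (260, 220), (261, 220)] [(300, 220), (301, 220), (302, 220), (303, 220), (304, 218), (305, 211), (306, 203), (307, 195), (308, 187), (309, 177), (310, 152), (311, 123), (312, 141), (313, 146), (314, 143), (315, 128), (316, 132), (317, 132), (318, 134), (319, 139)]
(38, 11, 33) [252.3 230.2]
(38, -11, 33) [316.  230.3]
(-38, 11, 33) [257.7 395.6]
(-38, -11, 33) [309.3 395.6]
(38, 0, 33) [284.2 230.3]
(-38, 0, 33) [283.5 395.7]
```

```bash
python3 -c "
import cv2
cv2.imwrite('pics/h2.png',cv2.resize(cv2.imread('pics/held.png')[170:410,210:350],(350,600),interpolation=cv2.INTER_CUBIC))"
```

```text
(no output)
```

View pics/h2.png

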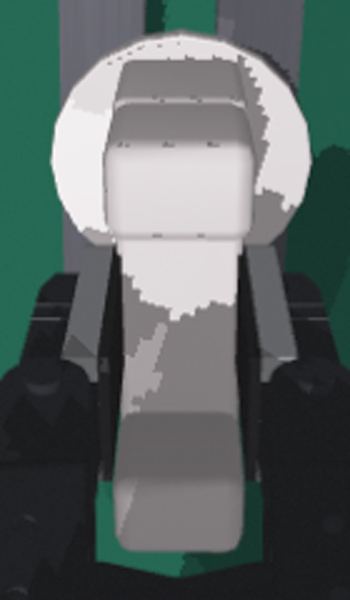

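```bash
python3 - <<'E'
from fit import *
T=pickle.load(open('held.pkl','rb'));C=cam('wrist',T)
a=np.radians(16.13);X=np.array([np.cos(a),np.sin(a),0]);Y=np.array([-np.sin(a),np.cos(a),0])
f=lambda q:np.array([(proj(C,T[:3,3]+X*(s*.038+q[0])+Y*q[2]+[0,0,.033+q[1]])-p) for s,p in ((1,(281.3,228)),(-1,(281.8,390.5)))]).ravel()
r=least_squares(f,[0,.005,0],x_scale=.01);print(r.x*1e3,r.fun)
E
```

```text
[-0.46016779  1.68313367  0.8851804 ] [ 2.88543122e-01  2.42633732e-04 -3.53830781e-01 -3.23805812e-04]
```

```bash
python3 - <<'E'
from h import *
P=[.583,-.2757]
robot.line_to([.56,.1,.255],[180,0,-40],velocity=.3)
robot.line_to(P+[.255],[180,0,-85.7],velocity=.3)
robot.line_to(P+[.165],velocity=.12)
robot.pause(.2);print(robot.current_tool_pos(),robot.current_eef_rot(),robot.current_contact_force(),robot.current_torque())
h=robot.line_to(P+[.118],velocity=.04,f_stop=4)
print(h,robot.current_tool_pos(),robot.current_contact_force(),robot.current_torque(),robot.current_finger_gap(),robot.current_time_s())
E
```

```text
[ 0.58334046 -0.27622627  0.16603591] [-1.79916822e+02 -6.12588454e-02 -8.57043072e+01] [ 0.59129332 -0.30206694 -1.43707854] [ 0.0136255   0.01797341 -0.01199927]
False [ 0.58315496 -0.2759038   0.11839098] [ 1.0963129   0.4624179  -1.49066294] [-0.03206196  0.02389025 -0.05258735] 0.23478189035003133 16.4417
```

```bash
python3 - <<'E'
from h import *
P=[.583,-.2757]
h=robot.line_to(P+[.102],velocity=.03,f_stop=4)
z=robot.current_tool_pos()[2];print(h,z,robot.current_contact_force(),robot.current_torque())
h=robot.line_to(P+[z-.0065],velocity=.03,f_stop=20); robot.pause(.2)
print(h,robot.current_tool_pos(),robot.current_contact_force(),robot.current_torque(),robot.current_finger_gap(),robot.current_time_s())
save('side','press.png');cv2.imwrite('pics/m3.png',cv2.resize(cv2.imread('pics/press.png')[140:330,270:470],(600,570)))
E
```

```text
True 0.1085334489486186 [-0.30425268 -0.146804    3.92622097] [ 0.04573953 -0.11418414 -0.01268671]
False [ 0.58322411 -0.27615699  0.10360574] [-1.42445349  0.76460291  6.38132602] [0.18680835 0.1927033  0.0176669 ] 0.23058140425938178 17.3833
```

View pics/m3.png

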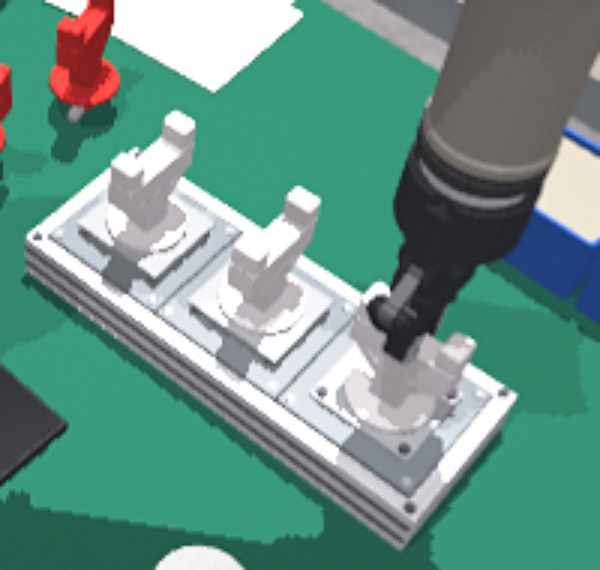

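```bash
python3 - <<'E'
from h import *
P=[.583,-.2757]
def rep(): print(robot.current_tool_pos().round(4) if hasattr(robot.current_tool_pos(),'round') else robot.current_tool_pos(),robot.current_eef_rot(),np.round(robot.current_contact_force(),1),np.round(robot.current_torque(),2),robot.current_finger_gap(),robot.current_time_s())
robot.line_to(P+[.1004],velocity=.02);robot.pause(.2);rep()
F=np.array(robot.current_contact_force())
if F[2]>7.6: robot.line_to(P+[.1002])
else: robot.line_to(P+[.0995]);robot.pause(.2);rep()
z=[.1002 if F[2]>7.6 else .0995][0]
for a in (-55.7,-25.7,4.3):
    robot.line_to(P+[z],[180,0,a]); robot.pause(.1);rep()
E
```

```text
[ 0.5833 -0.2763  0.1032] [-1.79948139e+02 -9.04969887e-03 -8.56960754e+01] [-2.4  1.2 10.4] [0.47 0.45 0.03] 0.23731638011991216 17.8833
[ 0.5843 -0.2774  0.1032] [-179.88730767   -0.28568084  -55.699515  ] [-1.2 -0.8  9.9] [0.04 0.03 0.04] 0.23613868066912497 18.9083
[ 0.5848 -0.2773  0.1032] [179.97882554  -0.34517121 -25.68804327] [ 0.1 -0.3  9.4] [ 0.05 -0.08 -0.01] 0.2318749544086181 19.6833
[ 0.5848 -0.2771  0.1032] [179.82881989  -0.28584265   4.30981182] [ 0.2 -0.4  9.3] [0.21 0.01 0.02] 0.22917169281757507 20.4583
```

```bash
python3 - <<'E'
from h import *
P=[.5835,-.2762]
h=robot.line_to(P+[.118],[180,0,4.3],velocity=.03,f_stop=16);robot.pause(.2)
print(h,robot.current_tool_pos(),np.round(robot.current_contact_force(),1),np.round(robot.current_torque(),2),robot.current_finger_gap())
save('scene','lk.png');s=save('side','lk2.png')
a=cv2.imread('pics/lk.png')[180:320,110:310];b=cv2.imread('pics/lk2.png')[150:290,270:470]
cv2.imwrite('pics/m4.png',np.vstack([cv2.resize(i,(429,300),interpolation=cv2.INTER_CUBIC) for i in (a,b)]))
E
```

```text
True [ 0.5845833  -0.27691924  0.11084177] [0.4 0.1 1.6] [-0.11 -0.22 -0.02] 0.2292613247000996
```

View pics/m4.png

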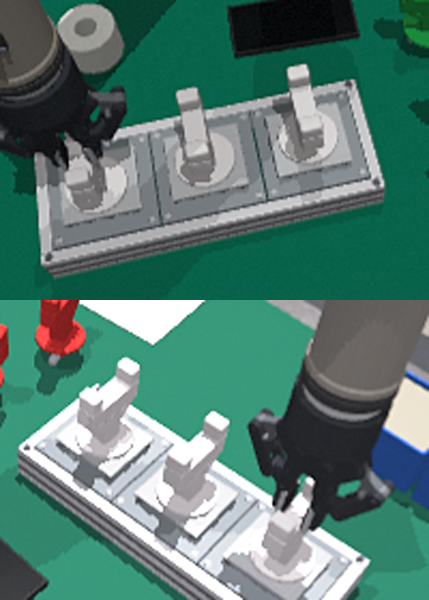

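```bash
python3 - <<'E'
from h import *
fingers.gripper_to(0.7); p=list(robot.current_tool_pos())
robot.line_to(p[:2]+[.24],[180,0,4.3],velocity=.12)
robot.line_to([.5,-.26,.26],velocity=.2);robot.pause(.3)
im=save('wrist','end.png');save('side','end2.png');save('scene','end3.png')
print(robot.current_time_s(),robot.current_contact_force())
a=cv2.imread('pics/end.png')[0:240,160:480];b=cv2.imread('pics/end2.png')[150:290,270:470]
cv2.imwrite('pics/m5.png',np.hstack([cv2.resize(a,(400,300)),cv2.resize(b,(400,300),interpolation=cv2.INTER_CUBIC)]))
E
```

```text
23.9083 [-0.07589674 -0.23927142 -0.47024268]
```

View pics/m5.png

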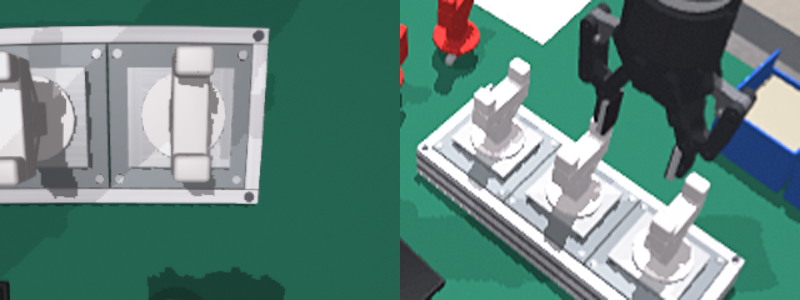

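The fork stands locked and upright, its prongs parallel to the fitted forks' (wrist crop about (192,115), side crop about (670,230)). The gripper is clear of it.

```bash
python3 -c "
from station import workorder;print(workorder.close_job())"
```

```text
the job is handed in; nothing more can be done
None
```

The fork post from the rack is fitted in the bare tile: it went through the slot, was pressed down and turned a quarter turn, and sprang back up locked. An upward pull on it was firmly resisted. I let go, left everything else alone, and handed the job in at about 24 s of the allowed 48 s; no verdict came back.

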